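# Tighten the big filter pot's slip-clutch cap

### The arm

A 7-joint arm with a two-finger parallel gripper is mounted at the origin on the work surface. World frame = base frame: x ahead of the robot, y to its left, z up, the work surface at z = 0. Lengths are in m, angles in rad, forces in N, time in s.
With the tool pointing down it reaches from about 0.425 to 0.825 m from the base axis. Payload 3.6 kg.
Tool frame: the origin (TCP) lies at the very end of the fingers, on their centre line; the grasp point (between the pads) lies 19 mm behind it (bot.hold_point_z is the distance from the TCP to the grasp point, in m); z points along the fingers, y is the direction in which the jaws open and shut (so a half turn about z gives the same grasp; the last joint's range is limited). The gripper opens to 85 mm and grips with 20 to 120 N. Pads are 22 mm wide; open, the fingers measure 114 mm over their backs; the gripper's body (76 mm by 85 mm) begins 54 mm behind the grasp point. The pads swing forward as they close: fully open they stand 13 mm farther back than shut.
Start: joints at [-1.371, 0.615, -0.013, 1.423, 0.008, 1.103, -0.04], TCP at [0.146, 0.633, 0.231] pointing down, gripper open.
Joint ranges: [-3.12, 3.12], [-0.3, 2.06], [-1.34, 1.32], [0.26, 2.42], [-1.36, 4.5], [0.01, 1.98], [-2.84, 2.84]. Speed limits (rad/s): [2.79, 2.79, 3.14, 3.14, 3.14, 3.14, 3.14].

### API

Orientations are given as a rotation vector (axis times angle).
In Python, from bench import bot gives the robot as it stands.
- The arm moves only by the tool carry_out, never from a script. Its arguments are lists of equal length, an entry for each row: "gripper": the closure, from 0 (fully open) to 1 (shut); "translation": the shift along the tool's x, y, z in units of 40 mm (1.0 is 40 mm), a list of three; "turn": the turn, a rotation vector about the tool's x, y, z in units of 8 degrees (1.0 is 8 degrees), a list of three. In form: {"gripper": [gripper, ...], "translation": [[tx, ty, tz], ...], "turn": [[wx, wy, wz], ...]}. A call has exactly 10 rows; each row shifts and turns the commanded pose from where the row before left it, along the tool's axes as they then stand; what a row does not reach is not made up. A row lasts 1/8 s, in which the tool goes at most 62.5 mm and 10.7 degrees, less where a joint would pass 70% of its speed; a pose out of reach is approached as far as the arm can. A call is refused whole if a number of a shift passes 1 or a number of a turn 1, either way. A call with a gripper value outside its range is refused whole. The fingers move at their own pace and stop on an object; the grip force is fixed at half the most. Time passes only in rows, so rows that do not move let the fingers close, or fill a call up. It gives the time, the measured TCP pose, the force and the opening at its end, in the units of the state.
- bot.state(): the state, without advancing time (a new reading comes with each control period).
- bot.read_camera(name): name is "scene" or "top" or "wrist"; returns a dict with "image" (384x512x3 uint8, blue, green, red), "mtx" (3x3 intrinsics, pixels), "rvec" (rotation vector, rad) and "tvec" (3), from world to camera coordinates, as OpenCV has them; the wrist camera has in their place "mount" (4x4, takes a point from camera to tool coordinates, whose origin is the TCP and whose axes are the flange's). Camera axes: x right, y down, z forward; pixel columns grow to the right and rows downward; lengths in m; the calibration is good to about 2 mm. A picture is of the moment at which its call begins: read the wrist's pose just before it. There is no depth.
- bot.finish_job(): hands the job in, once; it reports no verdict.
The state is a dict: "time_s": time; "joint_positions": joint angles; "joint_velocities": joint speeds; "effort": joint torques, N m; "eef_pos": TCP position; "tool_rot": TCP orientation; "force": force on the tool from outside, world axes, zero at the start; "moment": the same for the moment, N m; "gripper_width": finger opening in m.
Only numpy, scipy, OpenCV 4.12 (cv2) and the standard library are available. Lean on these libraries where they do the work, as an engineer would, in place of code of your own. Each camera call takes 0.05 s, during which the arm holds its last target. There are 200 camera calls.

### The job

Three stainless filter pots stand on the steel drainboard. Turn the winged cap of the big, wide one clockwise until it meets its end stop and its clutch slips, stop about 20 degrees into the slip, and let go. Leave the two slim pots alone.

Things in the scene. Friction and masses are not known exactly. Their poses are not given: they have to be found in the camera images.
- big_grip (a point): Grip on the cap of the big filter pot (steel, fixed, 132 mm wide, lid top 110 mm high): an upright black bar 60 mm long, 14 thick, 36 high, on a grey disc 60 mm across; pinch it across its thickness from above. The point is on the vertical turning axis, 147 mm above the board, 13 below the bar's top, 23 above the disc. x along the bar, to the pointer end before any slip; y across; z up.
- big_stem (a joint): Turn of the big pot's threaded stem (rad), growing clockwise seen from above. Starts at 0.7 to 1.1, stops hard at 1.6 (home). Its black pointer sticks out under one end of the wing and, when home, lies against the brass lug on the lid's edge. Turns lightly (0.05 N m), stays where left; the wing carries it along until home.
- big_cap (a joint): Slip of the big pot's wing past its stem (rad), growing clockwise seen from above. 0 at the start, wing in line with the black pointer; stays near 0 until the stem is home, then the clutch slips at a steady 0.30 N m, no spring back, and the wing turns ahead of the pointer. About 0.35 is ideal, 0.1 to 0.75 will do.
- slim_a: A slim steel filter pot, 92 mm wide at its base, lid top 95 mm high, with the same winged cap (wing top 145 mm above the board), already tight, fixed to the board; origin at the centre of its underside. Leave alone.
- slim_b: The other slim filter pot, the same as the first. Leave alone.
There are look-alikes about, which are no part of the job. What is shaped like the part that bears big_grip but pink is not meant.

How it is judged:
At the end, for the whole second after the job is handed in: The big pot's stem is home (within 0.1 rad of its stop at 1.6) and its wing has slipped past the stem by 0.08 to 0.8 rad, released (value of joint big_stem above 1.5 rad and value of joint big_cap between 0.08 and 0.8 rad); the robot touches nothing.
It fails at once if the big pot's wing was driven on more than 0.8 rad after its clutch slipped (value of joint big_cap above 0.8 rad).
It fails at once if a slim pot was handled (more than 8 N) (contact force between any of slim_a, slim_b and anything else above 8 N).
It also fails if it takes over 32 s, if anything falls off the work surface, if the arm or the gripper's body presses on something with over 40 N, if the wrist force passes 120 N, or if a joint passes its speed limit or range.

## Working session

There is one attempt and no reset: what is moved stays moved. The work goes in short steps, Python scripts to look and compute and a tool call to move; the robot and the scene stay as the last step left them, time stands still between calls to the robot, and variables do not carry over. Pictures are saved under pics/ and viewed, about 8 in all and at most 12, crops included, and the job is handed in when it is done.

Besides the shell and the picture viewer there is one more tool, called after "Call:" as a command line: name --argument value ..., lists and objects as JSON in quotes. carry_out: Moves the arm, as the interface text tells. Its arguments: {"type":"object","properties":{"gripper":{"type":"array"},"translation":{"type":"array"},"turn":{"type":"array"}},"required":["gripper","translation","turn"]}

```bash
mkdir -p pics; python3 - <<'E'
from bench import bot
import cv2,numpy as np
s=bot.state();print(s)
for n in("top","scene"):
    c=bot.read_camera(n);cv2.imwrite(f"pics/{n}0.png",c["image"]);np.savez(f"{n}0.npz",**c)
    R=cv2.Rodrigues(c["rvec"])[0];print(n,(-R.T@np.array(c["tvec"]).ravel()),c["mtx"][0])
E
```

```text
{'time_s': 0.0, 'joint_positions': array([-1.37049927,  0.61593637, -0.01262155,  1.42491907,  0.00813558,
        1.10335869, -0.04041486]), 'joint_velocities': array([ 0.00218337,  0.00243639,  0.00014344, -0.00053801, -0.00114643,
        0.00034574,  0.00049669]), 'effort': array([ 1.42937874e-04, -4.69205475e+01,  2.58738594e-01, -1.71035886e+01,
        9.79718490e-03,  9.88407381e-03,  6.08082928e-06]), 'eef_pos': array([0.14598389, 0.63261319, 0.2301203 ]), 'tool_rot': array([-0.3553506 , -3.12120128,  0.00402218]), 'force': array([-0.17065161, -0.5449251 , -0.06924781]), 'moment': array([-0.01390209,  0.01243   , -0.01928389]), 'gripper_width': 0.08557426057391514}
top [ 0.45343658 -0.10179925  1.11493842] [356.89313919   0.         252.93231872]
scene [ 1.22231335 -0.52841831  0.70636723] [377.515019     0.         254.56207666]
```

View pics/top0.png

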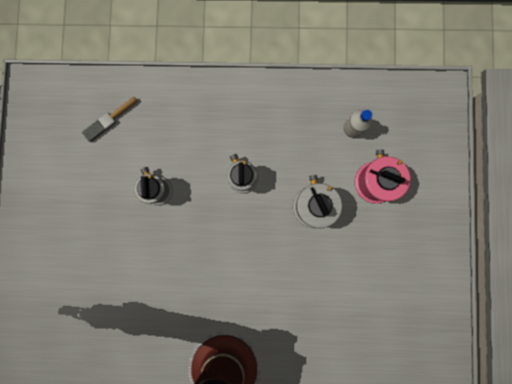

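View pics/scene0.png

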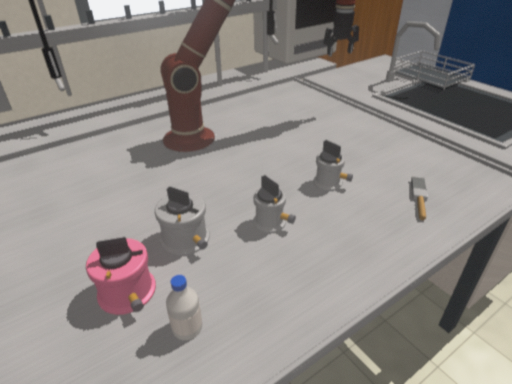

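Top view: the slim steel pots are at (151,188) and (242,176), the wide steel pot is at (319,206), and a pink look-alike is at (385,179). The wide steel one fits the description. I'll confirm it in an enlarged crop and measure it.

```bash
cat > h.py <<'E'
import cv2,numpy as np
def ray(c,uv,z):
    R=cv2.Rodrigues(c["rvec"])[0];t=np.array(c["tvec"]).ravel();o=-R.T@t
    d=R.T@np.append(cv2.undistortPoints(np.array([[uv]],float),c["mtx"],None).ravel(),1)
    return o+d*(z-o[2])/d[2]
def proj(c,p): return cv2.projectPoints(np.array([p],float),c["rvec"],c["tvec"],c["mtx"],None)[0].ravel()
E
python3 - <<'E'
from h import *
c=np.load("top0.npz");im=c["image"];s=np.load("scene0.npz")
x0,y0=285,165
cr=im[y0:y0+75,x0:x0+75]
a=cv2.resize(cr,None,fx=7,fy=7,interpolation=cv2.INTER_CUBIC)
b=cv2.resize(s["image"][175:265,140:225],(525,525),interpolation=cv2.INTER_CUBIC)[:,:270] if 0 else None
cv2.imwrite("pics/crop1.png",a)
g=cv2.cvtColor(im,cv2.COLOR_BGR2GRAY)
m=np.zeros_like(g);m[185:220,303:337]=(g[185:220,303:337]<28)
n,l,st,ce=cv2.connectedComponentsWithStats(m)
for i in range(1,n):
    if st[i,4]>20:
        print(st[i],ce[i]); pts=np.argwhere(l==i)[:,::-1].astype(np.float32); print(cv2.minAreaRect(pts))
        print(ray(c,ce[i],.155))
print("pot centre guess",ray(c,(319,206),.11),"scene proj",proj(s,ray(c,(320,205),.155)))
E
```

```text
[312 188  18  28 158] [321.06329114 203.4556962 ]
((320.166259765625, 200.68438720703125), (29.918479919433594, 7.134771823883057), 64.65382385253906)
[ 0.49894765 -0.26022402  0.155     ]
pot centre guess [ 0.49379254 -0.26198777  0.11      ] scene proj [179.4735208  191.14799132]
```

View pics/crop1.png

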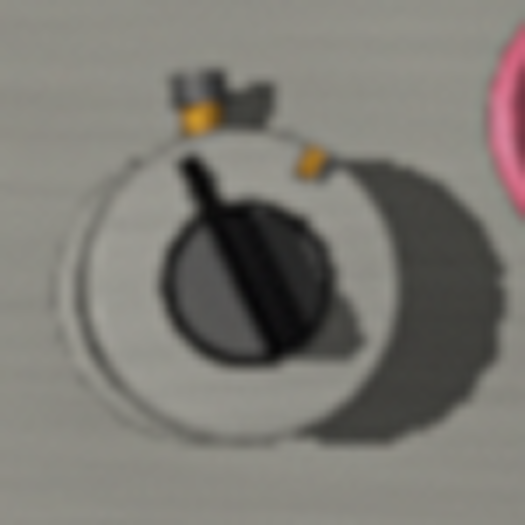

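The crop shows a wide bare-steel pot. Its black wing's pointer end is at crop (190,165), the brass lug at (313,163) and the disc centre at about (248,284). This is the one meant. I'll square the tool up first, then travel.

Call:
carry_out --gripper '[0,0,0,0,0,0,0,0,0,0]' --translation '[[0,0,0],[0,0,0],[0,0,0],[0,0,0],[0,0,0],[0,0,0],[0,0,0],[0,0,0],[0,0,0],[0,0,0]]' --turn '[[0,0,0.96],[0,0,0.96],[0,0,0.96],[0,0,0.96],[0,0,0.96],[0,0,0.96],[0,0,0.96],[0,0,0.96],[0,0,0.96],[0,0,0.96]]'

```text
time_s: 1.35
eef_pos: [0.1459, 0.6329, 0.2306]
tool_rot: [2.222, 2.22, -0.002]
force: [-0.3, 0.1, 0.2]
gripper_width: 0.0854
```

```bash
python3 - <<'E'
from h import *
from bench import bot
c=np.load("top0.npz")
f=lambda u,v:((u+.5)/7-.5+285,(v+.5)/7-.5+165)
print("disc",ray(c,f(248,284),.124),"lid",ray(c,f(243,284),.11),"tip",ray(c,f(190,163),.12),"lug",ray(c,f(313,163),.115))
for p in((151,188),(242,176)):print(ray(c,p,.145))
s=bot.state();print(s["eef_pos"],cv2.Rodrigues(s["tool_rot"])[0].round(3),s["joint_positions"])
E
```

```text
disc [ 0.49567296 -0.26247623  0.124     ] lid [ 0.49621738 -0.2627521   0.11      ] tip [ 0.54343625 -0.23947128  0.12      ] lug [ 0.54511587 -0.28914076  0.115     ]
[0.52976064 0.20375469 0.145     ]
[ 0.56898243 -0.04545848  0.145     ]
[0.14586824 0.63292351 0.23060189] [[ 0.001  1.    -0.001]
 [ 1.    -0.001 -0.001]
 [-0.001 -0.001 -1.   ]] [-1.57187844  0.63462612  0.34719503  1.43191628 -0.22657404  1.1160523
 -1.18774746]
```

Call:
carry_out --gripper '[0,0,0,0,0,0,0,0,0,0]' --translation '[[-0.7,0.875,0],[-0.7,0.875,0],[-0.7,0.875,0],[-0.7,0.875,0],[-0.7,0.875,0],[-0.7,0.875,0],[-0.7,0.875,0],[-0.7,0.875,0],[-0.7,0.875,0],[-0.7,0.875,0]]' --turn '[[0,0,0],[0,0,0],[0,0,0],[0,0,0],[0,0,0],[0,0,0],[0,0,0],[0,0,0],[0,0,0],[0,0,0]]'

```text
time_s: 2.6
eef_pos: [0.4978, 0.3536, 0.2308]
tool_rot: [-2.217, -2.225, 0.002]
force: [-0.7, -0.5, 0.7]
gripper_width: 0.0853
```

Call:
carry_out --gripper '[0,0,0,0,0,0,0,0,0,0]' --translation '[[-0.9,0,-0.1],[-0.9,0,-0.1],[-0.9,0,-0.1],[-0.9,0,-0.1],[-0.9,0,-0.1],[-0.9,0,-0.1],[-0.9,0,-0.1],[-0.9,0,0],[-0.9,0,0],[-0.9,0,0]]' --turn '[[0,0,0],[0,0,0],[0,0,0],[0,0,0],[0,0,0],[0,0,0],[0,0,0],[0,0,0],[0,0,0],[0,0,0]]'

```text
time_s: 3.85
eef_pos: [0.498, -0.0064, 0.259]
tool_rot: [-2.217, -2.225, 0.001]
force: [0.9, -0.0, -0.7]
gripper_width: 0.0853
```

Call:
carry_out --gripper '[0,0,0,0,0,0,0,0,0,0]' --translation '[[-0.9,-0.05,0],[-0.9,0,0],[-0.9,0,0],[-0.9,0,0],[-0.9,0,0],[-0.9,0,0],[-1.0,0,0],[0,0,0],[0,0,0],[0,0,0]]' --turn '[[0,0,0],[0,0,0],[0,0,0],[0,0,0],[0,0,0],[0,0,0],[0,0,0],[0,0,1],[0,0,1],[0,0,1]]'

```text
time_s: 5.1
eef_pos: [0.497, -0.2612, 0.2587]
tool_rot: [-2.635, -1.709, 0.001]
force: [0.6, 0.4, 0.4]
gripper_width: 0.0853
```

Call:
carry_out --gripper '[0,0,0,0,0,0,0,0,0,0]' --translation '[[0,0,0],[0,0,0],[0,0,0],[0,0,0],[0,0,0],[0,0,0],[0,0,0],[0,0,0],[0,0,0],[0,0,0]]' --turn '[[0,0,1],[0,0,1],[0,0,1],[0,0,1],[0,0,1],[0,0,0],[0,0,0],[0,0,0],[0,0,0],[0,0,0]]'

```text
time_s: 6.35
eef_pos: [0.4973, -0.2614, 0.2594]
tool_rot: [-3.06, -0.713, -0.0]
force: [-0.1, 1.3, -1.1]
gripper_width: 0.0854
```

```bash
python3 - <<'E'
from h import *
from bench import bot
s=bot.state();print(s)
c=bot.read_camera("wrist");print(c["mount"],c["mtx"])
np.savez("w1.npz",pos=s["eef_pos"],rot=s["tool_rot"],**c)
cv2.imwrite("pics/w1.png",c["image"])
E
```

```text
{'time_s': 6.35, 'joint_positions': array([-0.0287515 ,  0.53929983,  0.76397376,  1.65930472, -0.40806815,
        1.10938144, -0.26375522]), 'joint_velocities': array([-0.00030072,  0.00114132,  0.0013819 ,  0.00040311, -0.00135953,
        0.00116268,  0.00219154]), 'effort': array([ 5.69500160e-03, -3.70625925e+01,  7.04292342e+00, -1.57716626e+01,
        1.04567708e-02,  1.28551721e-03,  1.81155956e-03]), 'eef_pos': array([ 0.4973287 , -0.26144599,  0.25936571]), 'tool_rot': array([-3.05968648e+00, -7.12515434e-01, -1.13065116e-04]), 'force': array([-0.13430482,  1.28548692, -1.08349789]), 'moment': array([ 0.00793416, -0.0503941 , -0.00276122]), 'gripper_width': 0.0854007632323061}
[[-2.59046083e-04 -9.66309547e-01 -2.57382578e-01  6.53592178e-02]
 [ 9.99999837e-01 -3.81040658e-04  4.24104790e-04  5.42945259e-04]
 [-5.07889735e-04 -2.57382426e-01  9.66309489e-01 -1.42127092e-01]
 [ 0.00000000e+00  0.00000000e+00  0.00000000e+00  1.00000000e+00]] [[314.33895347   0.         255.97398532]
 [  0.         314.33895347 196.7894582 ]
 [  0.           0.           1.        ]]
```

View pics/w1.png

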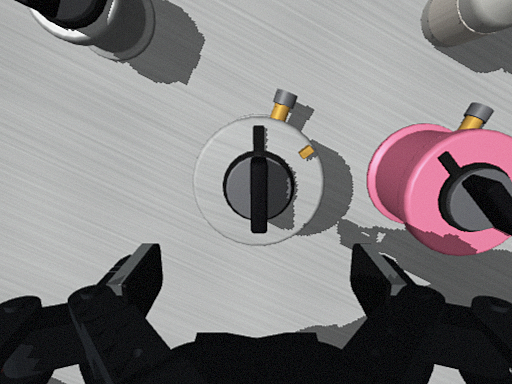

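The wrist view shows the steel pot. The bar runs upright in the image from about (259,128) to (259,232), the disc centre is near (259,186), the lug is at (307,152), and the pink pot is clear to the right.

```bash
python3 - <<'E'
from h import *
w=np.load("w1.npz");T=np.eye(4);T[:3,:3]=cv2.Rodrigues(w["rot"])[0];T[:3,3]=w["pos"]
M=np.linalg.inv(T@w["mount"]);c=dict(rvec=cv2.Rodrigues(M[:3,:3])[0],tvec=M[:3,3],mtx=w["mtx"])
im=w["image"];hsv=cv2.cvtColor(im,cv2.COLOR_BGR2HSV)
R=T[:3,:3]
def tl(uv,z):
    p=ray(c,uv,z);return p.round(4),(R.T@(p-w["pos"])).round(4)
m=(im.max(2)<25).astype(np.uint8);m[:, :222]=0;m[:,297:]=0;m[:115]=0;m[245:]=0
k=cv2.morphologyEx(m,cv2.MORPH_OPEN,np.ones((5,5)))
pts=np.argwhere(k)[:,::-1].astype(np.float32);print(cv2.minAreaRect(pts))
for v in (140,170,200,228):
    x=np.where(k[v])[0];print(v,x.min(),x.max())
o=((hsv[...,0]>8)&(hsv[...,0]<28)&(hsv[...,1]>130)).astype(np.uint8);o[:140]=0;o[165:]=0;o[:,:290]=0;o[:,325:]=0
y,x=np.nonzero(o);print("lug",x.min(),x.max(),y.min(),y.max(),tl((x.mean(),y.mean()),.115))
# disc: fit ellipse of disc edge by eye extents 223..295, 151..222
print("disc",tl((259,186.5),.122)); print("lid",tl((258.5,180),.11)); print("tip",tl((258.5,127),.118)); print("bar end",tl((259,232),.16))
E
```

```text
((259.0090637207031, 189.01739501953125), (64.20064544677734, 13.068164825439453), 88.99491119384766)Traceback (most recent call last):
  File "<stdin>", line 12, in <module>
    return umr_minimum(a, axis, None, out, keepdims, initial, where)
ValueError: zero-size array to reduction operation minimum which has no identity
```

```bash
python3 - <<'E'
from h import *
w=np.load("w1.npz");T=np.eye(4);T[:3,:3]=cv2.Rodrigues(w["rot"])[0];T[:3,3]=w["pos"]
M=np.linalg.inv(T@w["mount"]);c=dict(rvec=cv2.Rodrigues(M[:3,:3])[0],tvec=M[:3,3],mtx=w["mtx"])
im=w["image"];hsv=cv2.cvtColor(im,cv2.COLOR_BGR2HSV)
R=T[:3,:3]
def tl(uv,z):
    p=ray(c,uv,z);return p.round(4),(R.T@(p-w["pos"])).round(4)
o=((hsv[...,0]>8)&(hsv[...,0]<28)&(hsv[...,1]>130)).astype(np.uint8);o[:140]=0;o[165:]=0;o[:,:290]=0;o[:,325:]=0
y,x=np.nonzero(o);print("lug",x.min(),x.max(),y.min(),y.max(),tl((x.mean(),y.mean()),.115))
print("disc",tl((259,186.5),.122)); print("lid",tl((258.5,180),.11)); print("tip",tl((258.5,127),.118)); print("bar",tl((259,157),.16),tl((259,221),.16), tl((259,233),.16))
E
```

```text
lug 299 313 145 158 (array([ 0.546 , -0.2888,  0.115 ]), array([0.0315, 0.046 , 0.1444]))
disc (array([ 0.4994, -0.2642,  0.122 ]), array([0.0006, 0.0034, 0.1374]))
lid (array([ 0.5024, -0.2624,  0.11  ]), array([0.0042, 0.0031, 0.1494]))
tip (array([ 0.5466, -0.2404,  0.118 ]), array([0.0535, 0.0029, 0.1414]))
bar (array([ 0.528 , -0.2497,  0.16  ]), array([0.0327, 0.003 , 0.0994])) (array([ 0.4814, -0.2727,  0.16  ]), array([-0.0193,  0.0031,  0.0994])) (array([ 0.4721, -0.2774,  0.16  ]), array([-0.0297,  0.0031,  0.0994]))
```

Call:
carry_out --gripper '[0,0,0,0,0,0,0,0,0,0]' --translation '[[0.01,0.075,0],[0,0,0.5],[0,0,0.5],[0,0,0.5],[0,0,0.5],[0,0,0.5],[0,0,0.4],[0,0,0.3],[0,0,0],[0,0,0]]' --turn '[[0,0,0],[0,0,0],[0,0,0],[0,0,0],[0,0,0],[0,0,0],[0,0,0],[0,0,0],[0,0,0],[0,0,0]]'

```text
time_s: 7.65
eef_pos: [0.4994, -0.2644, 0.1319]
tool_rot: [3.059, 0.712, 0.001]
force: [-0.2, -0.0, 1.2]
gripper_width: 0.0858
```

Call:
carry_out --gripper '[0.5,0.7,1,1,1,1,1,1,1,1]' --translation '[[0,0,0],[0,0,0],[0,0,0],[0,0,0],[0,0,0],[0,0,0],[0,0,0],[0,0,0],[0,0,0],[0,0,0]]' --turn '[[0,0,0],[0,0,0],[0,0,0],[0,0,0],[0,0,0],[0,0,0],[0,0,0],[0,0,0],[0,0,0],[0,0,0]]'

```text
time_s: 8.9
eef_pos: [0.4988, -0.2633, 0.1316]
tool_rot: [-3.058, -0.712, 0.0]
force: [-1.7, 3.1, 6.2]
gripper_width: 0.0129
```

```bash
python3 - <<'E'
from h import *
from bench import bot
s=bot.state();print(s["time_s"],s["eef_pos"],s["force"],s["moment"],s["gripper_width"],s["joint_positions"][6])
cv2.imwrite("pics/w2.png",bot.read_camera("wrist")["image"])
E
```

```text
8.9 [ 0.49882491 -0.26334256  0.13159074] [-1.65703096  3.09458636  6.24452335] [0.56193368 0.36525042 0.01850794] 0.012896036450706186 -0.14501823727432173
```

View pics/w2.png

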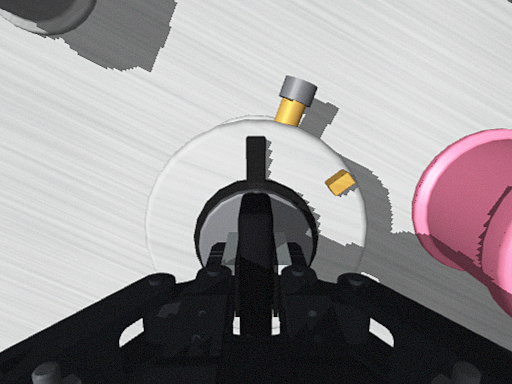

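The bar is held at 13 mm opening, with the pointer tip at (256,140) and the lug at (341,182). I'll turn 40° first, short of home.

Call:
carry_out --gripper '[1,1,1,1,1,1,1,1,1,1]' --translation '[[0,0,0],[0,0,0],[0,0,0],[0,0,0],[0,0,0],[0,0,0],[0,0,0],[0,0,0],[0,0,0],[0,0,0]]' --turn '[[0,0,0.5],[0,0,0.5],[0,0,0.5],[0,0,0.5],[0,0,0.5],[0,0,0.5],[0,0,0.5],[0,0,0.5],[0,0,0.5],[0,0,0.5]]'

```text
time_s: 10.2
eef_pos: [0.4989, -0.2646, 0.1316]
tool_rot: [3.117, -0.38, 0.0]
force: [-0.8, 1.9, 3.1]
gripper_width: 0.013
```

```bash
python3 - <<'E'
from h import *
from bench import bot
s=bot.state();r=s["tool_rot"];print(s["time_s"],s["eef_pos"],s["force"],s["moment"],s["gripper_width"],s["joint_positions"],2*np.degrees(np.arctan2(r[1],r[0])))
cv2.imwrite("pics/w3.png",bot.read_camera("wrist")["image"])
E
```

```text
10.2 [ 0.49891475 -0.26456352  0.13162755] [-0.84569685  1.91309513  3.1087297 ] [0.10878344 0.34327352 0.03445709] 0.012990569782828284 [-0.05421653  0.74801369  0.85216886  1.80797425 -0.69962993  0.91673536
 -0.69745036] -13.912003500694608
```

View pics/w3.png

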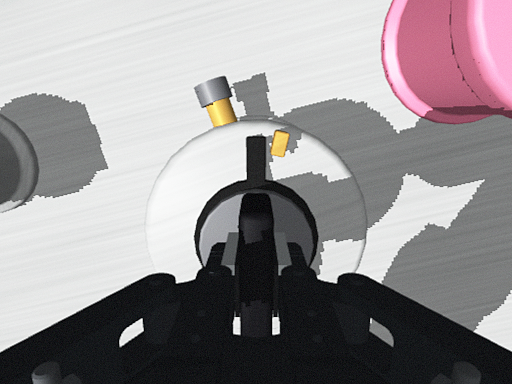

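The pointer's right edge is at 267 and the lug's left edge at 271–273, about 2.5° from contact. The moment is still low. I'll turn a further 22.5°.

Call:
carry_out --gripper '[1,1,1,1,1,1,1,1,1,1]' --translation '[[0,0,0],[0,0,0],[0,0,0],[0,0,0],[0,0,0],[0,0,0],[0,0,0],[0,0,0],[0,0,0],[0,0,0]]' --turn '[[0,0,0.35],[0,0,0.35],[0,0,0.35],[0,0,0.35],[0,0,0.35],[0,0,0.35],[0,0,0.35],[0,0,0.35],[0,0,0],[0,0,0]]'

```text
time_s: 11.5
eef_pos: [0.4986, -0.2652, 0.1316]
tool_rot: [2.984, -0.974, 0.001]
force: [-3.0, -1.3, 3.5]
gripper_width: 0.0131
```

```bash
python3 - <<'E'
from h import *
from bench import bot
s=bot.state();r=s["tool_rot"];print(s["time_s"],s["eef_pos"],s["force"],s["moment"],s["gripper_width"],2*np.degrees(np.arctan2(r[1],r[0])))
cv2.imwrite("pics/w4.png",bot.read_camera("wrist")["image"])
E
```

```text
11.5 [ 0.49860247 -0.2651535   0.13162751] [-3.01296614 -1.2789249   3.50449644] [-0.38590228  0.52496222  0.14500313] 0.01305908018455423 -36.16676770001821
```

View pics/w4.png

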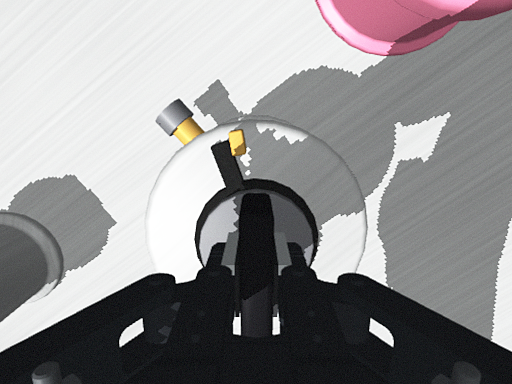

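The pointer, with its tip at (222,145), now lies against the lug at (237,142). The wing has turned about 20° ahead of it. I'll release and lift straight up.

Call:
carry_out --gripper '[0.7,0.4,0,0,0,0,0,0,0,0]' --translation '[[0,0,0],[0,0,0],[0,0,0],[0,0,0],[0,0,0],[0,0,0],[0,0,0],[0,0,0],[0,0,-0.3],[0,0,-0.5]]' --turn '[[0,0,0],[0,0,0],[0,0,0],[0,0,0],[0,0,0],[0,0,0],[0,0,0],[0,0,0],[0,0,0],[0,0,0]]'

```text
time_s: 12.8
eef_pos: [0.4989, -0.2639, 0.1642]
tool_rot: [2.986, -0.976, -0.001]
force: [1.1, 0.2, -1.1]
gripper_width: 0.0853
```

Call:
carry_out --gripper '[0,0,0,0,0,0,0,0,0,0]' --translation '[[0,0,-0.5],[0,0,-0.5],[0,0,-0.5],[0,0,-0.5],[0,0,-0.4],[0,0,0],[0,0,0],[0,0,0],[0,0,0],[0,0,0]]' --turn '[[0,0,0],[0,0,0],[0,0,0],[0,0,0],[0,0,0],[0,0,0],[0,0,0],[0,0,0],[0,0,0],[0,0,0]]'

```text
time_s: 14.05
eef_pos: [0.499, -0.2639, 0.259]
tool_rot: [2.986, -0.976, -0.001]
force: [-0.1, -0.2, -0.6]
gripper_width: 0.0856
```

```bash
python3 - <<'E'
from h import *
from bench import bot
s=bot.state();print(s["time_s"],s["eef_pos"],s["force"],s["gripper_width"])
cv2.imwrite("pics/w5.png",bot.read_camera("wrist")["image"])
E
```

```text
14.05 [ 0.49896844 -0.26385624  0.25900662] [-0.1270697  -0.1586082  -0.57570419] 0.08558387389082232
```

View pics/w5.png

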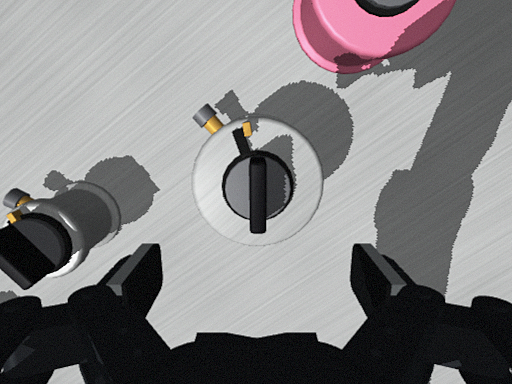

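The wing is upright in the image at (258,195). The pointer at (239,138) lies against the lug at (246,130), about 20° behind the wing, and the gripper is clear.

```bash
python3 -c "
from bench import bot
print(bot.finish_job())"
```

```text
the job is handed in; nothing more can be done
None
```

I turned the winged cap of the wide steel pot about 62° clockwise. That was about 42° to its end stop, then about 20° of clutch slip. I then let go, lifted 0.13 m clear and handed the job in at about 14 s of the 32 s allowed; the hand-in gives no verdict.

**Last checks:** the final wrist picture shows the pointer against the brass lug and the wing about 20° (0.35 rad) ahead of it. The gripper was open with under 1 N on the tool, and I never went near either slim pot to grip it.

**One disagreement:** the top and wrist cameras placed the turning axis about 2–4 mm apart. I used the wrist camera's figure, and the grasp held. No check failed.

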